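Cap a paint pot in the lever press

TASK

Close the paint pot standing in the press: first turn the turnbutton fully closed across the front of the nest, then pull the press's lever down until the lid is felt to be fully home on the pot, without forcing it further. Ease the lever slowly (two seconds or more) all the way back up before letting go; leave the pot secured behind the closed turnbutton and the other things on the table where they are.

Things in the scene. Friction and masses are not known exactly. Their poses are not given: they have to be found in the camera images.
- press: the capping press: a grey C-frame bolted to the table, base plate 210 x 150 x 14, column at its back, head (front face 28 in front of the origin, 60 wide, from 159 to 221 above the table) over the pot. Origin on the table under the ram's axis; its -x axis points to the operator's side, z up, y to the side on which the lever is (+y). (sizes in mm)
- pivot (a point): centre of the lever's hub, on its horizontal turning axis (the press's y axis), 190 above the table, 90 to the +y side of the ram's axis (sizes in mm)
- lever_knob (a point): centre of the black ball (36 dia) at the end of the lever's 12 dia steel rod, 170 from the pivot. At rest it stands in front of the pivot and above it, 0.78 rad above level (sizes in mm)
- lever (a joint): angle of the press lever (rad): 0 = fully up at rest against its stop, grows as the ball is pulled forward (to the press's -x) and down, 1.5 at most. A spring (about 4 to 7 N at the ball) drives it back up, fast if let go. Each rad lowers the ram 30 (sizes in mm)
- ram: the press's round steel ram, its 42 dia nose a presser plate on a stiff spring (25 N per mm); origin at the centre of its nose's underside, 132 above the table when the lever is up. The pot stands below it in the nest, an aluminium tray open to the front, screwed to a height that differs each time, so that the ram meets the lid at a lever angle of about 0.4 to 1.0 rad (sizes in mm)
- lid (a joint): how far the snap lid (grey disc, 44 dia x 15) has gone down onto the white paint pot (46 dia) under the ram (m): 0 = standing proud, 0.007 = fully home. 0.007 is a hard stop. It goes down stiffly (about 30 N at the ram, some 5 N more at the lever's ball) and stays where it is pushed (sizes in mm)
- button (a joint): angle of the turnbutton on the press's base (rad): 0 = open, its catch bar pointing forward (-x of the press) and its tail to the -y side; 1.57 = closed against its stop, catch bar square across the nest's open front, tail pointing forward. Closing is clockwise seen from above; it stays where it is left (sizes in mm)
- button_pivot (a point): the turnbutton's upright axis, at the underside of its bar (bar 12 wide, 11 thick), 46 above the table, on a post by the nest's front corner on the -y side: 37 in front of the ram's axis and 47 to the -y side (sizes in mm)
- button_pin (a point): centre of the top of the upright steel finger pin (16 dia, 55 tall above the tail) on the end of the turnbutton's tail, 70 from the pivot (sizes in mm)
- pot_a: bystander: white paint pot, 46 dia x 67 tall (sizes in mm). Origin at its underside, centre
- pot_b: bystander: black paint pot, 46 dia x 67 tall (sizes in mm). Origin at its underside, centre
- bottle: bystander: white squeeze bottle, 52 dia x 130 tall (sizes in mm). Origin at its underside, centre
- cap: bystander: loose grey pot cap, 44 dia x 14, lying open side up (sizes in mm). Origin at its underside, centre
- brush: bystander: paint brush lying flat, 200 long (sizes in mm). Origin at its underside
There are look-alikes about, which are no part of the job. Leave any purple look-alike of the part that bears lid alone.

How it is judged:
By the outcome, as a careful person would: the job done as asked, in the order asked, and still so for the second after the job is handed in, with the robot touching nothing.
It also fails if it takes over 72 s, if anything falls off the work surface, if the arm or the gripper's body presses on something with over 40 N, if the wrist force passes 120 N, or if a joint passes its speed limit or range.

ROBOT

A 6-joint arm with a two-finger parallel gripper is mounted at the origin on the work surface. World frame = base frame: x ahead of the robot, y to its left, z up, the work surface at z = 0. Lengths are in m, angles in rad, forces in N, time in s.
With the tool pointing down it reaches from about 0.3 to 0.85 m from the base axis. Payload 4.2 kg.
Tool frame: the origin (TCP) lies between the finger pads; the fingertips stand 14 mm ahead of it and the grasp point (between the pads) lies 5 mm behind it (arm.tips_ahead is the z of the fingertips in the tool frame, in m); z points along the fingers, y is the line along which they close (so a half turn about z gives the same grasp; the last joint's range is limited). The gripper opens to 91 mm and grips with 3 to 60 N. Pads are 32 mm wide; open, the fingers measure 118 mm over their backs; the gripper's body (76 mm by 178 mm) begins 60 mm behind the grasp point.
Start: joints at [1.101, 0.32, 1.565, -0, 1.257, -0.02], TCP at [0.25, 0.518, 0.19] pointing down, gripper open.
Joint ranges: [-3.11, 3.11], [-0.84, 2.01], [0.21, 2.61], [-1.34, 4.49], [0.05, 2.63], [-2.56, 2.56]. Speed limits (rad/s): [2.57, 2.57, 3.14, 3.14, 3.14, 3.14].

INTERFACE

Orientations are given as [roll, pitch, yaw] about the fixed x, y, z axes, in that order (R = Rz(yaw) Ry(pitch) Rx(roll)).
In Python, from rig import arm, imaging, nets gives the robot as it stands.
- The arm moves only by the shell command python3 -m handwheel 'ROWS' [FORCE]. ROWS is JSON, a list of rows, each a list of 7 numbers: the shift along the world's x, y, z in units of 200 mm (1.0 is 200 mm), then the turn, a rotation vector about the world's x, y, z in units of 180 degrees (1.0 is 180 degrees), then the opening, from -1 (shut) to 1 (fully open). In form: [[x, y, z, rx, ry, rz, grip], ...]. A call has 1 to 10 rows; each row is the pose to reach, as a shift and turn from the pose commanded when the call began, turning the shorter way round; what a row does not reach only later rows make up. A row lasts 1/8 s, in which the tool goes at most 62.5 mm and 10.7 degrees, less where a joint would pass 70% of its speed; a pose out of reach is approached as far as the arm can. A call with a number of a shift or a turn outside -1 to 1 is refused whole. A call with a gripper value outside its range is refused whole. The fingers move at their own pace and stop on an object; FORCE is the grip in N (left out, the last holds). Time passes only in rows, so rows that repeat a pose let the fingers close. It gives the time, the measured TCP pose, the force, the opening and the grip force at its end, in the units of the state.
- arm.state(): the state, without advancing time (a new reading comes with each control period).
- imaging.read_camera(name): name is "side" or "top" or "wrist"; returns the picture (400x640x3 uint8, red, green, blue); there is no depth.
- imaging.camera_info(name): a dict with "camera_matrix" (3x3 intrinsics, pixels), "k1" (the pictures are not rectified: a ray, as slopes to the right and down, at radius r is drawn at 1 + k1 r^2 times it, then the intrinsics apply), "R" (3x3) and "t" (3): a world point X has camera coordinates R X + t. Camera axes: x right, y down, z forward; pixel columns grow to the right and rows downward; lengths in m; the calibration is good to about 2 mm. A picture is of the moment at which its call begins: read the wrist's pose just before it. camera_info takes no time and is no camera call; for the wrist camera it gives the pose at the moment of the call.
- arm.job_done(): hands the job in; it is judged then, once.
Trained networks look in the newest picture that a camera, given by its name, has taken for a name from the list of things; names that differ only in an ending like _2 or _b are one class to them, and where a whole thing is asked for, a point or a joint stands for the part that bears it (a point fixed in the world has none). Each returns a list of dicts, best first, with "conf" (0 to 1); they miss things now and then, are a little off and sometimes report something else, mostly with a low value. They report only what shows in the picture. A call takes as long as a camera call. They do not tell look-alikes from the thing itself.
- nets.search_frame(name, camera): "centre" ([x, y, z] in m, in world coordinates, good to about 4 mm: the middle of the surface that is visible of it).
- nets.trace(name, camera): "mask" (400x640 bool, what is visible of it).
- nets.tip_of(name, camera): "centre" ([x, y, z] in m, in world coordinates, good to about 4 mm: a listed point, or the origin of a listed thing).
The state is a dict: "time_s": time; "q": joint angles; "qd": joint speeds; "joint_efforts": joint torques, N m; "tcp_pos": TCP position; "ee_rot": TCP orientation; "force": force on the tool from outside, world axes, zero at the start; "torque": the same for the moment, N m; "width": opening from 0.0 (shut) to 1.0 (fully open); "grip_force": force on a finger pad.
Only numpy, scipy, OpenCV 4.12 (cv2) and the standard library are available. Lean on these libraries where they do the work, as an engineer would, in place of code of your own. Each camera call takes 0.05 s, during which the arm holds its last target. There are 200 camera calls.

## Working session

There is one attempt and no reset: what is moved stays moved. The work goes in short steps, Python scripts to look and compute and a shell command to move; the robot and the scene stay as the last step left them, time stands still between calls to the robot, and variables do not carry over. Pictures are saved under pics/ and viewed, at most 10 in all, crops included, and the job is handed in when it is done.

```bash
mkdir -p pics
cat > h.py <<'E'
from rig import arm, imaging, nets
import numpy as np, cv2
def save(n,f,crop=None,s=1):
    im=imaging.read_camera(n)[:,:,::-1]
    if crop: x0,y0,x1,y1=crop; im=im[y0:y1,x0:x1]
    if s!=1: im=cv2.resize(im,None,fx=s,fy=s,interpolation=cv2.INTER_CUBIC)
    cv2.imwrite('pics/'+f,im)
def proj(n,X):
    c=imaging.camera_info(n);p=np.array(c['R'])@np.array(X)+np.array(c['t']);s=p[:2]/p[2]
    s=s*(1+c['k1']*(s@s));K=np.array(c['camera_matrix']);return (K[:2,:2]@s+K[:2,2]).round(0)
E
python3 - <<'E'
from h import *
np.set_printoptions(precision=3,suppress=True)
s=arm.state();print(s['time_s'],s['tcp_pos'],s['ee_rot'],s['width'])
for cam in('side','top'):
    save(cam,cam+'1.png')
    for n in('press','pivot','lever_knob','button_pivot','button_pin','ram'):
        for d in nets.tip_of(n,cam)[:3]: print(cam,n,round(d['conf'],2),np.array(d['centre']),proj(cam,d['centre']))
print(arm.state()['time_s'])
E
```

```text
0.0 [0.25  0.517 0.189] [-3.14  -0.     2.692] 1.0003882955380878
side press 0.95 [ 0.635  0.044 -0.003] [308. 254.]
side pivot 0.95 [0.649 0.138 0.189] [280. 221.]
side pivot 0.26 [ 0.565 -0.061  0.118] [352. 201.]
side button_pivot 0.62 [ 0.597 -0.003  0.046] [330. 233.]
side button_pin 0.72 [ 0.565 -0.061  0.116] [352. 202.]
side ram 0.85 [0.638 0.043 0.132] [306. 214.]
top press 0.72 [0.636 0.037 0.003] [312. 189.]
top pivot 0.95 [0.645 0.133 0.187] [272. 174.]
top lever_knob 0.86 [0.527 0.143 0.312] [261. 222.]
top button_pivot 0.84 [ 0.593 -0.002  0.044] [327. 203.]
top button_pin 0.68 [ 0.564 -0.065  0.115] [354. 211.]
top button_pin 0.49 [ 0.595 -0.003  0.043] [328. 202.]
top ram 0.52 [0.635 0.044 0.128] [310. 182.]
0.7
```

View pics/side1.png

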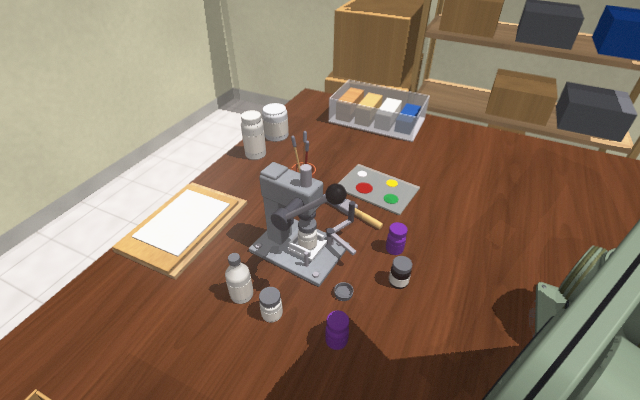

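View pics/top1.png

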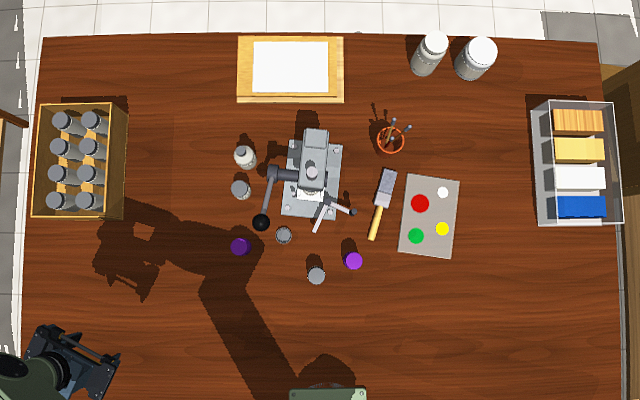

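The side view shows the press at (310,230), its black knob at (336,193), and the pin at (352,207). In the top view, the knob is at (261,222), the button at (325,210) and the pin at (352,211).

Possible mix-ups:
- **Pot:** the purple lid-bearing pots at top (240,246) and (353,260), the white pot at (240,188) and the black pot at (316,275). The target is the white one in the nest, under the ram.
- **Pin:** the brush handle at (375,225). The target is the steel pin at (352,211).

I'll fit the press pose and check with a crop.

```bash
cat > fit.py <<'E'
from h import *
from scipy.optimize import least_squares
L={'press':(0,0,0),'pivot':(0,.09,.19),'lever_knob':(-.1209,.09,.3095),'button_pivot':(-.037,-.047,.046),'ram':(0,0,.132)}
def P(v,l): c,s=np.cos(v[2]),np.sin(v[2]); return np.array([v[0]+c*l[0]-s*l[1],v[1]+s*l[0]+c*l[1],l[2]])
E
python3 - <<'E'
from fit import *
np.set_printoptions(precision=3,suppress=True)
ob=[];pins=[]
for cam in('side','top'):
    save(cam,cam+'c.png',(240,150,380,280) if cam=='top' else (240,150,380,290),4)
    for n in list(L)+['button_pin']:
        for d in nets.tip_of(n,cam):
            X=np.array(d['centre'])
            if n=='button_pin':
                if X[2]>.09: pins.append(X)
            elif d['conf']>.4 and np.linalg.norm(X-P([.636,.042,-.11],L[n]))<.03: ob.append((n,X))
r=least_squares(lambda v:np.concatenate([(X-P(v,L[n]))[:2] for n,X in ob]),[.636,.042,-.11],loss='soft_l1',f_scale=.004)
print(r.x); np.save('v.npy',r.x)
for n,X in ob: print(n,(X-P(r.x,L[n]))*1000)
print(pins); pp=np.mean(pins,0)
d=pp-P(r.x,L['button_pivot']); a=-np.pi/2+r.x[2]-np.arctan2(d[1],d[0]);print('button',a, np.hypot(*d[:2]))
for n in L: print(n,P(r.x,L[n]))
for n in('pot_a','lid','cap','bottle'):
    for d in nets.search_frame(n,'top'): print(n,round(d['conf'],2),np.array(d['centre']),proj('top',d['centre']))
E
```

```text
[ 0.638  0.043 -0.118]
press [ 0.735  2.442 -2.   ]
pivot [2.73  4.269 2.3  ]
lever_knob [-0.112  1.523 -1.2  ]
button_pivot [ 1.815 -4.045  1.5  ]
ram [-5.565  0.342 -0.9  ]
press [-5.565 -4.858 -0.9  ]
pivot [ 2.03   0.369 -1.   ]
lever_knob [-0.312 -3.577 -1.   ]
button_pivot [-2.585 -1.245  0.9  ]
ram [ 3.535  3.542 -1.6  ]
[array([ 0.568, -0.059,  0.117]), array([ 0.565, -0.065,  0.112])]
button 0.3147351545781223 0.06933971640278215
press [0.638 0.043 0.   ]
pivot [0.648 0.132 0.19 ]
lever_knob [0.528 0.147 0.309]
button_pivot [0.595 0.001 0.046]
ram [0.638 0.043 0.132]
pot_a 0.72 [0.409 0.031 0.066] [315. 274.]
pot_a 0.67 [0.621 0.228 0.068] [239. 191.]
lid 0.81 [ 0.443 -0.07   0.074] [355. 260.]
lid 0.61 [0.409 0.026 0.07 ] [317. 274.]
lid 0.54 [0.474 0.227 0.071] [238. 248.]
cap 0.51 [ 0.51   0.121 -0.001] [282. 235.]
bottle 0.87 [0.709 0.21  0.087] [245. 156.]
bottle 0.49 [0.569 0.135 0.275] [267. 203.]
```

View pics/sidec.png

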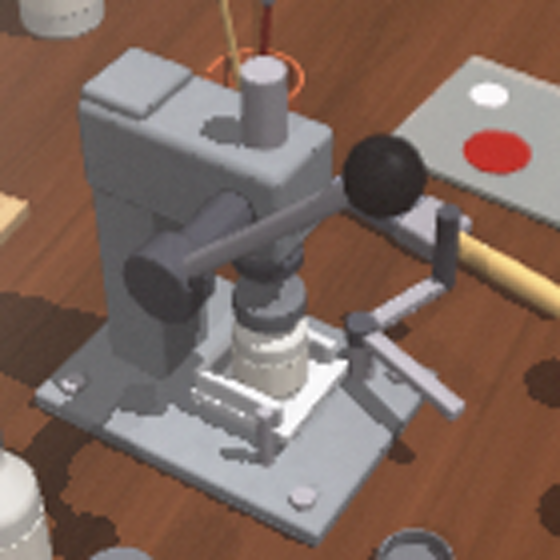

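The crop confirms the parts: the steel pin at crop (447,240) on the tail, the catch bar pointing forward, and the white pot with its grey lid under the ram. The cap and the pots stand clear. Approaching round the front.

```bash
python3 -m handwheel '[[0.2,-1,0,0,0,0.28,1],[0.2,-1,0,0,0,0.28,1],[0.2,-1,0,0,0,0.28,1],[0.2,-1,0,0,0,0.28,1],[0.2,-1,0,0,0,0.28,1],[0.2,-1,0,0,0,0.28,1]]' 12
python3 -m handwheel '[[0.25,-1,0,0,0,0,1],[0.25,-1,0,0,0,0,1],[0.25,-1,0,0,0,0,1],[0.25,-1,0,0,0,0,1],[0.25,-1,0,0,0,0,1]]'
python3 -m handwheel '[[0.25,-0.9,0,0,0,0,0.3],[0.25,-0.9,0,0,0,0,0.3],[0.25,-0.9,0,0,0,0,0.3],[0.9,-0.9,0,0,0,0,0.3],[0.9,-0.9,0,0,0,0,0.3],[0.9,-0.9,0,0,0,0,0.3],[0.9,-0.9,0,0,0,0,0.3]]'
python3 - <<'E'
from h import *
print(arm.state()['time_s'],arm.state()['tcp_pos'],arm.state()['ee_rot'])
save('wrist','w1.png')
for d in nets.tip_of('button_pin','wrist'): print(d)
E
```

```text
time_s: 2.35
tcp_pos: [0.2901, 0.3177, 0.1901]
ee_rot: [3.141, 0.001, -2.714]
force: [0.1, -0.4, -0.0]
width: 0.998
grip_force: 0.0
time_s: 2.98
tcp_pos: [0.3404, 0.1172, 0.19]
ee_rot: [3.141, 0.0, -2.716]
force: [0.0, 0.6, -0.7]
width: 0.998
grip_force: 0.0
time_s: 3.85
tcp_pos: [0.5197, -0.0608, 0.189]
ee_rot: [3.14, -0.002, -2.711]
force: [-0.5, 0.9, 0.1]
width: 0.652
grip_force: 0.0
3.85 [ 0.51967142 -0.06075888  0.189048  ] [ 3.14000381e+00 -1.89617929e-03 -2.71057931e+00]
{'centre': [0.5637, -0.0624, 0.1115], 'conf': 0.84}
```

View pics/w1.png

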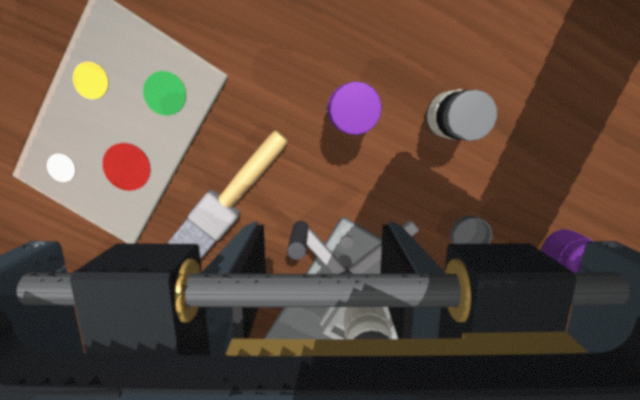

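The wrist view shows the pin top at (298,235), between the fingers. The network puts it at (0.564,-0.062). Going over it, down and closing.

```bash
python3 -m handwheel '[[0.225,-0.01,0,0,0,0,0.3],[0.225,-0.01,0,0,0,0,0.3],[0.225,-0.01,-0.2,0,0,0,0.3],[0.225,-0.01,-0.45,0,0,0,0.3],[0.225,-0.01,-0.45,0,0,0,0.3],[0.225,-0.01,-0.45,0,0,0,-1],[0.225,-0.01,-0.45,0,0,0,-1],[0.225,-0.01,-0.45,0,0,0,-1],[0.225,-0.01,-0.45,0,0,0,-1],[0.225,-0.01,-0.45,0,0,0,-1]]' 12
python3 - <<'E'
from fit import *
v=np.load('v.npy');b=P(v,L['button_pivot'])
t=np.array(arm.state()['tcp_pos']);print(t,b)
for a in np.arange(.3,1.75,.15):
    q=P(v,(-.037-.07*np.sin(a),-.047-.07*np.cos(a),0));print(round(a,2),q[:2].round(3),((q-t)/.2)[:2].round(3))
E
```

```text
time_s: 5.2
tcp_pos: [0.5651, -0.0642, 0.1001]
ee_rot: [-3.142, 0.0, -2.712]
force: [-0.4, -0.2, 0.0]
width: 0.133
grip_force: 0.0
[ 0.56509163 -0.06422021  0.10010295] [0.59538466 0.00074504 0.046     ]
0.3 [ 0.567 -0.063] [0.009 0.005]
0.45 [ 0.558 -0.058] [-0.037  0.03 ]
0.6 [ 0.549 -0.052] [-0.079  0.061]
0.75 [ 0.542 -0.044] [-0.116  0.099]
0.9 [ 0.536 -0.036] [-0.146  0.141]
1.05 [ 0.531 -0.027] [-0.171  0.188]
1.2 [ 0.528 -0.017] [-0.187  0.237]
1.35 [ 0.526 -0.006] [-0.197  0.289]
1.5 [0.525 0.004] [-0.198  0.341]
1.65 [0.527 0.014] [-0.192  0.393]
```

```bash
python3 -m handwheel '[[0,0,0,0,0,0,-1],[0,0,0,0,0,0,-1]]' 12
python3 - <<'E'
from h import *
save('side','s2.png',(240,120,440,290),4)
for c in('side','wrist'):
  imaging.read_camera(c)
  for d in nets.tip_of('button_pin',c): print(c,d)
E
```

```text
time_s: 5.45
tcp_pos: [0.565, -0.0642, 0.0998]
ee_rot: [3.141, -0.0, -2.712]
force: [-0.1, 0.6, 0.4]
width: 0.004
grip_force: 0.0
side {'centre': [0.5645, -0.0627, 0.1161], 'conf': 0.6}
side {'centre': [0.4001, 0.0333, 0.0001], 'conf': 0.32}
wrist {'centre': [0.5636, -0.0639, 0.1127], 'conf': 0.93}
```

View pics/s2.png

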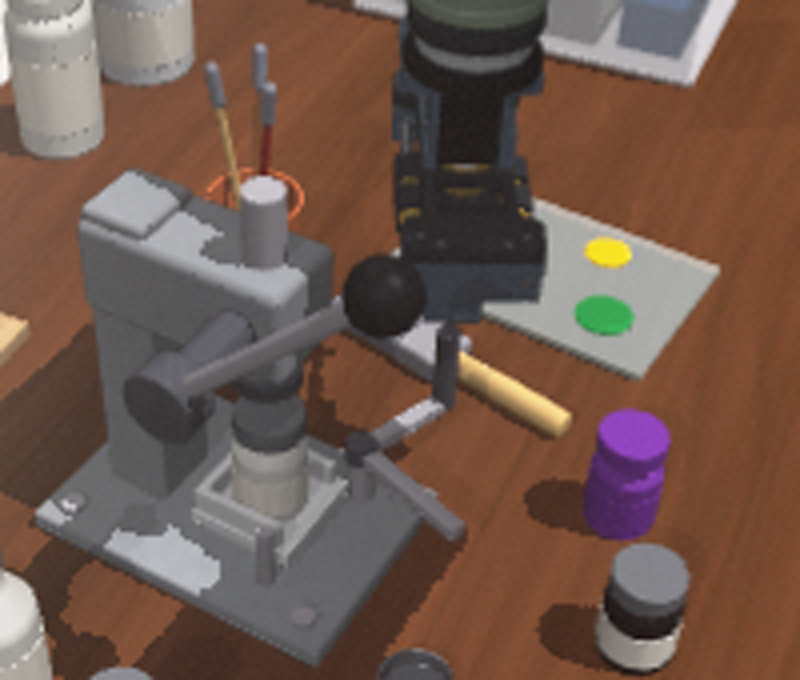

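Run:
```python
from h import *
c=lambda X:((proj('side',X)-[240,120])*4)
ci=imaging.camera_info('side');print(-np.array(ci['R']).T@ci['t'], arm.tips_ahead)
s=arm.state();t=np.array(s['tcp_pos']);print(t,s['ee_rot'])
print('tip',c(t-[0,0,.014]),'tcp',c(t),'body',c(t+[0,0,.065]),'pin',c([.5645,-.0627,.112]),'pinbottom',c([.5645,-.0627,.057]))
```

```text
[0.34801898 0.59247657 0.70803614] 0.014
[ 0.56498934 -0.06415353  0.09981316] [ 3.14143126e+00 -9.84157534e-05 -2.71169525e+00]
tip [448. 360.] tcp [448. 344.] body [456. 260.] pin [448. 332.] pinbottom [444. 396.]
```

Run:
```python
from h import *
save('wrist','w2.png')
s=arm.state();t=np.array(s['tcp_pos'])
print('tcp',proj('wrist',t),'tip',proj('wrist',t-[0,0,.014]),'pin',proj('wrist',[.5645,-.0627,.112]))
ci=imaging.camera_info('wrist');print(-np.array(ci['R']).T@ci['t'],np.array(ci['R']))
```

```text
tcp [321. 237.] tip [321. 229.] pin [324. 245.]
[ 0.49939493 -0.09350759  0.29474121] [[-4.16610532e-01  9.09084943e-01  4.79545062e-04]
 [ 8.78742618e-01  4.02570155e-01  2.56415058e-01]
 [ 2.32910018e-01  1.07246611e-01 -9.66566650e-01]]
```

View pics/w2.png

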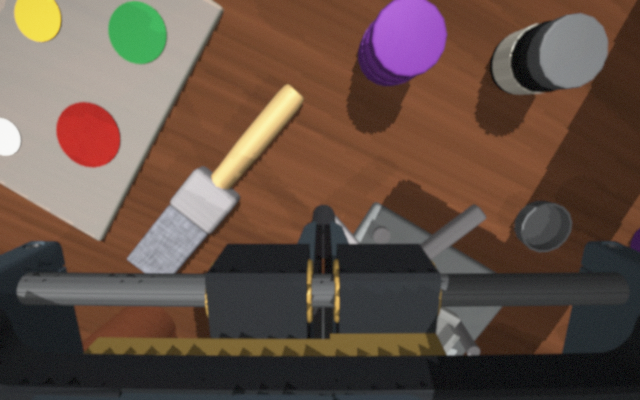

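Run:
```python
from h import *
ci=imaging.camera_info('wrist');R=np.array(ci['R']);C=-R.T@ci['t'];K=np.array(ci['camera_matrix'])
def ray(px,C,z):
    s0=np.array([(px[0]-K[0,2])/K[0,0],(px[1]-K[1,2])/K[1,1]]);s=s0.copy()
    for _ in range(9): s=s0/(1+ci['k1']*(s@s))
    d=R.T@np.r_[s,1];return C+d*(z-C[2])/d[2]
print('now',ray((323,213),C,.112),ray((323,213),C,.086))
C1=C+[-.0453,.0034,.0892];print('w1 top',ray((298,228),C1,.112), 'fingers',ray((262,226),C1,.175),ray((384,226),C1,.175))
im=cv2.imread('pics/w2.png')[190:260,270:375];print(cv2.imwrite('pics/w2c.png',cv2.resize(im,None,fx=7,fy=7,interpolation=cv2.INTER_CUBIC)))
```

```text
now [ 0.54832635 -0.07081437  0.112     ] [ 0.5552882  -0.06758563  0.086     ]
w1 top [ 0.54669595 -0.06936168  0.112     ] fingers [ 0.53331627 -0.0948827   0.175     ] [ 0.50197272 -0.02645828  0.175     ]
True
```

View pics/w2c.png

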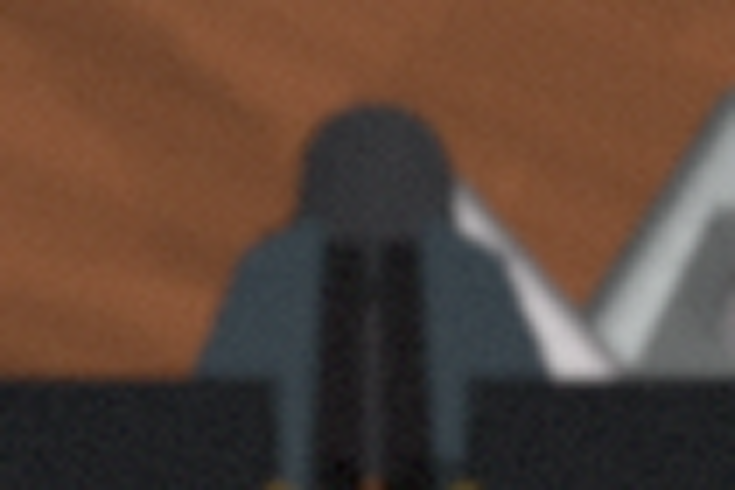

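The crop shows the pin top, at picture (323,213), standing clear of the shut fingers. That doesn't match the reported heights, so I'll test for an offset between the reported tool pose and the cameras.

Run:
```python
from h import *
from scipy.optimize import least_squares
np.set_printoptions(precision=4,suppress=True)
ci=imaging.camera_info('wrist');R=np.array(ci['R']);t=np.array(ci['t']);K=np.array(ci['camera_matrix']);print(K[0,0],ci['k1'])
def pr(X,o):
    p=R@(np.array(X)-o)+t;s=p[:2]/p[2];s=s*(1+ci['k1']*(s@s));return K[:2,:2]@s+K[:2,2]
pts=[((.5645,-.063,.112),(323,213)),((.443,-.07,.072),(408,37)),((.409,.029,.069),(568,50)),((.51,.121,.012),(545,228))]
for X,p in pts: print(pr(X,np.zeros(3)),p)
r=least_squares(lambda o:np.concatenate([pr(X,o)-p for X,p in pts]),[0,0,0],loss='soft_l1',f_scale=3)
print(r.x,r.fun)
s=arm.state();print(s['q'],s['tcp_pos'])
for n in('pot_a','lid','cap'):
    for c in('wrist',):
        for d in nets.search_frame(n,c): print(n,d,proj(c,d['centre']))
```

```text
356.8926852762498 -0.03435031036897693
[323.6619 244.5063] (323, 213)
[400.016   35.2089] (408, 37)
[569.5848  57.2295] (568, 50)
[546.9902 230.4049] (545, 228)
[ 0.0057 -0.0017  0.0093] [ 7.4061 18.1611 -4.4614 -6.6379 -1.1154  1.7784  0.7617 -5.9597]
[-0.1334  0.3807  1.7131  0.0001  1.0479 -2.1341] [ 0.565  -0.0642  0.0998]
pot_a {'centre': [0.4105, 0.0217, 0.066], 'conf': 0.61} [555.  55.]
lid {'centre': [0.446, -0.0658, 0.0738], 'conf': 0.7} [405.  43.]
cap {'centre': [0.5088, 0.1192, 0.0052], 'conf': 0.79} [541. 226.]
```

Run:
```python
from h import *
s=arm.state();t=np.array(s['tcp_pos']);f=np.array([-.909,-.416,0])
for dz in(-.014,.0,.01,.02,.03):
  print(dz,'wrist front',[proj('wrist',t+[0,0,dz]+f*w).tolist() for w in(0,.011,.016)],'side',((proj('side',t+[0,0,dz])-[240,120])*4).tolist())
for z in(.046,.057,.112): print('pin',z,proj('wrist',[.5645,-.063,z]), 'bottom centre')
```

```text
-0.014 wrist front [[321.0, 229.0], [321.0, 212.0], [321.0, 204.0]] side [448.0, 360.0]
0.0 wrist front [[321.0, 237.0], [321.0, 219.0], [321.0, 210.0]] side [448.0, 344.0]
0.01 wrist front [[321.0, 243.0], [321.0, 224.0], [321.0, 215.0]] side [448.0, 332.0]
0.02 wrist front [[321.0, 250.0], [321.0, 230.0], [321.0, 221.0]] side [452.0, 320.0]
0.03 wrist front [[321.0, 258.0], [321.0, 237.0], [321.0, 227.0]] side [452.0, 308.0]
pin 0.046 [323. 211.] bottom centre
pin 0.057 [323. 215.] bottom centre
pin 0.112 [324. 244.] bottom centre
```

Both cameras agree that the fingertips really end about 20 mm above the reported TCP. They shut just above the pin, and the pin hasn't moved. I'll open, go 30 mm lower and close again.

```bash
python3 -m handwheel '[[0,0,0,0,0,0,0.2],[0,0,0,0,0,0,0.2],[0,0,0,0,0,0,0.2],[0,0,0,0,0,0,0.2],[0,0,-0.08,0,0,0,0.2],[0,0,-0.15,0,0,0,0.2],[0,0,-0.15,0,0,0,0.2]]' 12
python3 -m handwheel '[[0,0,0,0,0,0,-1],[0,0,0,0,0,0,-1],[0,0,0,0,0,0,-1],[0,0,0,0,0,0,-1],[0,0,0,0,0,0,-1],[0,0,0,0,0,0,-1]]' 12
```

```text
time_s: 6.78
tcp_pos: [0.5635, -0.064, 0.0678]
ee_rot: [3.139, -0.004, -2.712]
force: [-0.1, 0.8, 0.2]
width: 0.599
grip_force: 0.0
time_s: 7.52
tcp_pos: [0.5652, -0.064, 0.0701]
ee_rot: [3.141, 0.001, -2.712]
force: [-0.2, 0.6, 1.6]
width: 0.174
grip_force: 12.0
```

```bash
python3 -m handwheel '[[-0.02,0.012,0,0,0,0,-1],[-0.04,0.025,0,0,0,0,-1],[-0.083,0.055,0,0,0,0,-1],[-0.12,0.093,0,0,0,0,-1],[-0.15,0.135,0,0,0,0,-1],[-0.175,0.182,0,0,0,0,-1],[-0.191,0.232,0,0,0,0,-1],[-0.191,0.232,0,0,0,0,-1]]' 12
python3 -m handwheel '[[-0.008,0.05,0,0,0,0,-1],[-0.008,0.075,0,0,0,0,-1],[-0.007,0.1,0,0,0,0,-1],[-0.007,0.1,0,0,0,0,-1]]' 12
```

```text
time_s: 8.52
tcp_pos: [0.5254, -0.0165, 0.0697]
ee_rot: [3.139, -0.002, -2.711]
force: [-4.2, -1.4, 2.8]
width: 0.17
grip_force: 12.0
time_s: 9.02
tcp_pos: [0.5255, 0.003, 0.0697]
ee_rot: [3.141, 0.0, -2.712]
force: [-1.3, 0.4, -0.1]
width: 0.171
grip_force: 12.0
```

Expected stop is near y ≈ 0.008; pushing on in small steps until it's felt.

```bash
python3 -m handwheel '[[0.001,0.015,0,0,0,0,-1],[0.002,0.03,0,0,0,0,-1],[0.002,0.03,0,0,0,0,-1]]' 12
python3 -m handwheel '[[0.001,0.015,0,0,0,0,-1],[0.002,0.025,0,0,0,0,-1],[0.002,0.025,0,0,0,0,-1]]' 12
```

```text
time_s: 9.4
tcp_pos: [0.5258, 0.0078, 0.0697]
ee_rot: [-3.141, -0.001, -2.711]
force: [-1.5, -4.7, -1.7]
width: 0.171
grip_force: 12.0
time_s: 9.78
tcp_pos: [0.5257, 0.0079, 0.0697]
ee_rot: [-3.133, -0.005, -2.708]
force: [-1.5, -20.7, -1.9]
width: 0.168
grip_force: 12.0
```

The stop is felt at the expected angle, with 20 N at y=0.0079. Backing off, releasing and retreating forward, then up.

```bash
python3 -m handwheel '[[0,-0.03,0,0,0,0,-1],[0,-0.03,0,0,0,0,0.2],[0,-0.03,0,0,0,0,0.2],[0,-0.03,0,0,0,0,0.2],[0,-0.03,0,0,0,0,0.2],[0,-0.03,0.15,0,0,0,0.2],[0,-0.03,0.3,0,0,0,0.2],[0,-0.03,0.4,0,0,0,0.2],[-0.3,-0.03,0.45,0,0,0,0.2],[-0.6,-0.03,0.5,0,0,0,0.2]]' 12
python3 -m handwheel '[[0,0,0.3,0,0,-0.06,1],[0,0,0.6,0,0,-0.12,1],[0,0.3,0.9,0,0,-0.174,1],[0,0.6,1,0,0,-0.174,1],[0,0.72,1,0,0,-0.174,1],[0,0.72,1,0,0,-0.174,1]]'
python3 - <<'E'
from fit import *
np.set_printoptions(precision=4,suppress=True)
v=np.load('v.npy');t=np.array(arm.state()['tcp_pos']);print(arm.state()['ee_rot'])
save('top','t3.png',(220,150,380,270),4)
for c in('top','side','wrist'):
    imaging.read_camera(c)
    for n in('lever_knob','button_pin','pivot','button_pivot'):
        for d in nets.tip_of(n,c)[:1]: print(c,n,round(d['conf'],2),np.array(d['centre']))
k=P(v,L['lever_knob']);print(k,t,(k-t)/.2)
E
```

```text
time_s: 11.02
tcp_pos: [0.405, 0.0074, 0.17]
ee_rot: [3.141, -0.0, -2.712]
force: [-0.7, 0.4, 1.2]
width: 0.601
grip_force: 0.0
time_s: 11.78
tcp_pos: [0.4063, 0.1536, 0.3704]
ee_rot: [3.14, 0.001, 3.03]
force: [0.7, 0.2, 0.1]
width: 1.004
grip_force: 0.0
[3.1403 0.0011 3.0297]
top lever_knob 0.79 [0.527  0.1436 0.3105]
top button_pin 0.74 [0.5235 0.0069 0.1139]
top pivot 0.78 [0.6464 0.1323 0.1876]
top button_pivot 0.91 [ 0.5941 -0.0028  0.0466]
side lever_knob 0.73 [0.5292 0.1491 0.3079]
side button_pin 0.85 [0.5253 0.0082 0.1157]
side pivot 0.93 [0.649  0.1363 0.1927]
side button_pivot 0.7 [ 0.5946 -0.0029  0.0436]
wrist lever_knob 0.57 [0.531  0.1386 0.3113]
wrist button_pin 0.76 [0.5264 0.0105 0.1076]
[0.5282 0.1467 0.3095] [0.4063 0.1536 0.3704] [ 0.6098 -0.0348 -0.3045]
```

View pics/t3.png

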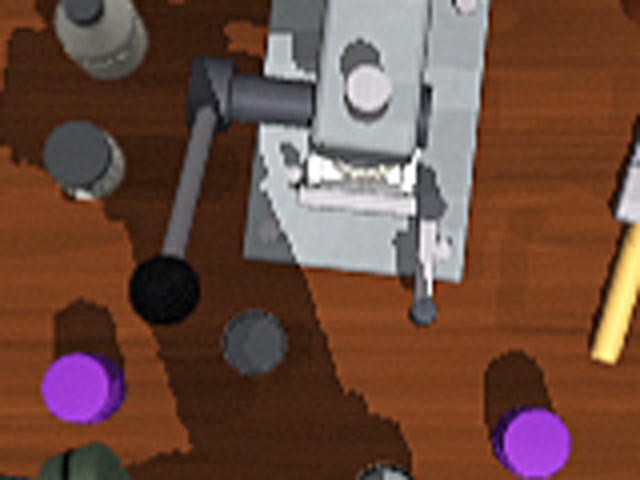

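The crop shows the catch bar lying across the nest's front (row 200) and the tail and pin pointing forward at (423,312), so the button is closed. The knob is at (0.529,0.145,0.310). Going above it, down, and gripping.

```bash
python3 -m handwheel '[[0.3,-0.04,0,0,0,0,1],[0.61,-0.04,0,0,0,0,1],[0.61,-0.04,0,0,0,0,1],[0.61,-0.04,-0.2,0,0,0,1],[0.61,-0.04,-0.35,0,0,0,1],[0.61,-0.04,-0.43,0,0,0,1],[0.61,-0.04,-0.43,0,0,0,1]]' 30
python3 -m handwheel '[[0,0,0,0,0,0,-1],[0,0,0,0,0,0,-1],[0,0,0,0,0,0,-1],[0,0,0,0,0,0,-1],[0,0,0,0,0,0,-1],[0,0,0,0,0,0,-1],[0,0,0,0,0,0,-1],[0,0,0,0,0,0,-1]]' 30
```

```text
time_s: 13.45
tcp_pos: [0.5275, 0.1432, 0.2836]
ee_rot: [-3.141, -0.001, 3.025]
force: [-0.8, -0.9, 0.2]
width: 1.001
grip_force: 0.0
time_s: 14.45
tcp_pos: [0.5284, 0.1449, 0.2839]
ee_rot: [3.138, 0.0, 3.025]
force: [-0.1, 5.6, -0.7]
width: 0.378
grip_force: 30.0
```

Width is 34.4 mm on a 36 mm ball, so the grip may be a little high. Regripping 8 mm lower.

```bash
python3 -m handwheel '[[0,0,0,0,0,0,0],[0,0,0,0,0,0,0],[0,0,-0.02,0,0,0,0],[0,0,-0.04,0,0,0,0],[0,0,-0.04,0,0,0,0],[0,0,-0.04,0,0,0,-1],[0,0,-0.04,0,0,0,-1],[0,0,-0.04,0,0,0,-1],[0,0,-0.04,0,0,0,-1]]' 30
```

```text
time_s: 15.58
tcp_pos: [0.5284, 0.145, 0.2758]
ee_rot: [3.138, 0.0, 3.025]
force: [1.3, 3.9, -2.5]
width: 0.375
grip_force: 30.0
```

```bash
cat > lev.py <<'E'
from fit import *
import sys
# usage: lev.py zero  -> store grasp offset at lever 0; lev.py a1 a2 ... -> shifts (units) from current commanded ref 0 point
v=np.load('v.npy');kn=lambda a:P(v,(-.17*np.cos(.78-a),.09,.19+.17*np.sin(.78-a)))
s=arm.state();t=np.array(s['tcp_pos'])
if sys.argv[1]=='zero': np.save('o.npy',t-kn(0));print(t-kn(0))
else:
    o=np.load('o.npy');k=t-o-P(v,L['pivot']);ex=np.array([np.cos(v[2]),np.sin(v[2]),0])
    print('angle',.78-np.arctan2(k[2],-(k@ex)),'r',np.hypot(k[2],k@ex))
    tg=np.array(s['force']);a=.78-np.arctan2(k[2],-(k@ex))
    tan=(kn(a+.01)-kn(a-.01))/.02/.17;print('tangential force',-tg@tan,tg)
    for x in map(float,sys.argv[1:]): print(x,((kn(x)-kn(a))/.2).round(3))
E
python3 lev.py zero; python3 lev.py 0.1 0.2 0.3 0.4
```

```text
[ 0.00017068 -0.00171367 -0.03373436]
angle 2.220446049250313e-16 r 0.17000000000000004
tangential force -1.1523456592122758 [ 1.32941247  3.94452119 -2.46713976]
0.1 [-0.056  0.007 -0.063]
0.2 [-0.106  0.013 -0.132]
0.3 [-0.149  0.018 -0.205]
0.4 [-0.184  0.022 -0.283]
```

```bash
python3 -m handwheel '[[-0.029,0.003,-0.031,0,0,0,-1],[-0.056,0.007,-0.063,0,0,0,-1],[-0.082,0.01,-0.097,0,0,0,-1],[-0.106,0.013,-0.132,0,0,0,-1],[-0.128,0.016,-0.168,0,0,0,-1],[-0.149,0.018,-0.205,0,0,0,-1],[-0.149,0.018,-0.205,0,0,0,-1]]' 30; python3 lev.py .33 .36 .39 .42 .45 .48 .51 .54 .57
```

```text
time_s: 16.45
tcp_pos: [0.4987, 0.1481, 0.2352]
ee_rot: [3.138, 0.002, 3.025]
force: [2.7, 5.1, 2.9]
width: 0.375
grip_force: 30.0
angle 0.297851960789924 r 0.1701743386567264
tangential force 3.502387849736942 [2.66931623 5.0563937  2.87766644]
0.33 [-0.012  0.001 -0.024]
0.36 [-0.023  0.003 -0.048]
0.39 [-0.033  0.004 -0.071]
0.42 [-0.042  0.005 -0.095]
0.45 [-0.051  0.006 -0.119]
0.48 [-0.059  0.007 -0.143]
0.51 [-0.066  0.008 -0.167]
0.54 [-0.072  0.009 -0.192]
0.57 [-0.078  0.009 -0.217]
```

```bash
python3 -m handwheel '[[-0.012,0.001,-0.024,0,0,0,-1],[-0.023,0.003,-0.048,0,0,0,-1],[-0.023,0.003,-0.048,0,0,0,-1]]'; python3 lev.py 0.4|head -2
python3 -m handwheel '[[-0.01,0.001,-0.024,0,0,0,-1],[-0.019,0.002,-0.047,0,0,0,-1],[-0.019,0.002,-0.047,0,0,0,-1]]'; python3 lev.py 0.4|head -2
python3 -m handwheel '[[-0.009,0.001,-0.024,0,0,0,-1],[-0.017,0.002,-0.048,0,0,0,-1],[-0.017,0.002,-0.048,0,0,0,-1]]'; python3 lev.py 0.4 |head -2
python3 -m handwheel '[[-0.007,0.001,-0.025,0,0,0,-1],[-0.013,0.002,-0.049,0,0,0,-1],[-0.013,0.002,-0.049,0,0,0,-1]]'; python3 lev.py .57 .6 .63 .66 .69 .72 .75 .78 .81 .84
```

```text
time_s: 16.82
tcp_pos: [0.4941, 0.1487, 0.2258]
ee_rot: [3.139, 0.002, 3.025]
force: [1.6, 5.2, 4.0]
width: 0.379
grip_force: 30.0
angle 0.35938206990209937 r 0.17022189614588118
tangential force 4.054647567299938 [1.620734   5.15761221 3.99380378]
time_s: 17.2
tcp_pos: [0.4902, 0.1491, 0.2164]
ee_rot: [3.139, 0.001, 3.025]
force: [0.3, 5.5, 4.3]
width: 0.377
grip_force: 30.0
angle 0.4191084164095356 r 0.17026411349605583
tangential force 3.885648376141079 [0.34839115 5.47113089 4.26599496]
time_s: 17.58
tcp_pos: [0.4869, 0.1494, 0.2068]
ee_rot: [3.139, 0.002, 3.025]
force: [-0.0, 5.8, 3.8]
width: 0.379
grip_force: 30.0
angle 0.4788227385285427 r 0.1703036570481721
tangential force 3.4058076962436643 [-0.04084947  5.75841133  3.7897633 ]
time_s: 17.95
tcp_pos: [0.4841, 0.1497, 0.1969]
ee_rot: [3.139, 0.001, 3.025]
force: [0.1, 4.6, 3.9]
width: 0.38
grip_force: 30.0
angle 0.5390501188339798 r 0.17038080329956026
tangential force 3.6941815843597485 [0.08734496 4.56683465 3.91505317]
0.57 [-0.006  0.001 -0.026]
0.6 [-0.011  0.001 -0.051]
0.63 [-0.015  0.002 -0.076]
0.66 [-0.018  0.002 -0.101]
0.69 [-0.021  0.002 -0.126]
0.72 [-0.023  0.003 -0.152]
0.75 [-0.024  0.003 -0.177]
0.78 [-0.024  0.003 -0.203]
0.81 [-0.024  0.003 -0.228]
0.84 [-0.023  0.003 -0.254]
```

```bash
f(){ python3 lev.py $*; }
python3 -m handwheel '[[-0.006,0.001,-0.026,0,0,0,-1],[-0.011,0.001,-0.051,0,0,0,-1],[-0.011,0.001,-0.051,0,0,0,-1]]' >/dev/null; f .4|head -2
python3 -m handwheel '[[-0.004,0.001,-0.025,0,0,0,-1],[-0.007,0.001,-0.05,0,0,0,-1],[-0.007,0.001,-0.05,0,0,0,-1]]'>/dev/null; f .4|head -2
python3 -m handwheel '[[-0.003,0,-0.025,0,0,0,-1],[-0.005,0.001,-0.051,0,0,0,-1],[-0.005,0.001,-0.051,0,0,0,-1]]'>/dev/null; f .75 .78 .81 .84 .87 .9 .93 .96 1.0
```

```text
angle 0.6007378332315269 r 0.17042942927534088
tangential force 3.432497776641775 [-1.00028464  6.17003051  3.80019422]
angle 0.6605454523033976 r 0.1704582338978304
tangential force 3.891642560373315 [-0.93680127  5.78920448  4.11317275]
angle 0.7206298193976144 r 0.1705035729185361
tangential force 4.406105183457257 [0.26378411 6.31499776 4.44261516]
0.75 [-0.001  0.    -0.025]
0.78 [-0.001  0.    -0.05 ]
0.81 [-0.001  0.    -0.076]
0.84 [ 0.    -0.    -0.101]
0.87 [ 0.002 -0.    -0.127]
0.9 [ 0.005 -0.001 -0.152]
0.93 [ 0.008 -0.001 -0.177]
0.96 [ 0.012 -0.001 -0.203]
1.0 [ 0.019 -0.002 -0.236]
```

```bash
f(){ python3 lev.py $*; }
python3 -m handwheel '[[-0.001,0,-0.025,0,0,0,-1],[-0.001,0,-0.05,0,0,0,-1],[-0.001,0,-0.05,0,0,0,-1]]' >/dev/null; f .4|head -2
python3 -m handwheel '[[0,0,-0.025,0,0,0,-1],[0.001,0,-0.051,0,0,0,-1],[0.001,0,-0.051,0,0,0,-1]]'>/dev/null; f .4|head -2
python3 -m handwheel '[[0.002,0,-0.026,0,0,0,-1],[0.005,-0.001,-0.051,0,0,0,-1],[0.005,-0.001,-0.051,0,0,0,-1]]'>/dev/null; f  .93 .96 .99 1.02 1.05 1.08 1.11
```

```text
angle 0.7794585772459718 r 0.1705522839908797
tangential force 4.070886318748937 [-1.76577766  6.15894733  4.07229706]
angle 0.8390435203420307 r 0.17054918347825856
tangential force 4.503294739340639 [-0.82074064  5.77259354  4.42284526]
angle 0.894932144170678 r 0.17054553606406275
tangential force 9.487782784795524 [-1.76658724  5.03050795  9.280009  ]
0.93 [ 0.004 -0.    -0.03 ]
0.96 [ 0.008 -0.001 -0.055]
0.99 [ 0.013 -0.002 -0.08 ]
1.02 [ 0.019 -0.002 -0.105]
1.05 [ 0.025 -0.003 -0.129]
1.08 [ 0.032 -0.004 -0.154]
1.11 [ 0.04  -0.005 -0.178]
```

The ram met the lid at about 0.86 rad. The lid should be home near 1.12–1.15 rad, so I'll continue carefully.

```bash
f(){ python3 lev.py $*; }
python3 -m handwheel '[[0.004,0,-0.03,0,0,0,-1],[0.008,-0.001,-0.055,0,0,0,-1],[0.008,-0.001,-0.055,0,0,0,-1]]' >/dev/null; f .4|head -2
python3 -m handwheel '[[0.005,-0.001,-0.025,0,0,0,-1],[0.011,-0.001,-0.05,0,0,0,-1],[0.011,-0.001,-0.05,0,0,0,-1]]'>/dev/null; f  1.04 1.06 1.08 1.1 1.12 1.14 1.16 1.18
```

```text
angle 0.9599810895096899 r 0.17053451016253418
tangential force 8.235454180120952 [-3.11181426  5.8000342   7.68420446]
angle 1.0200595743335799 r 0.17050253556495715
tangential force 10.103129424617514 [-4.36946115  5.61170858  9.17761276]
1.04 [ 0.004 -0.    -0.016]
1.06 [ 0.009 -0.001 -0.033]
1.08 [ 0.013 -0.002 -0.049]
1.1 [ 0.019 -0.002 -0.065]
1.12 [ 0.024 -0.003 -0.081]
1.14 [ 0.03  -0.004 -0.097]
1.16 [ 0.036 -0.004 -0.113]
1.18 [ 0.042 -0.005 -0.129]
```

```bash
f(){ python3 lev.py $*; }
python3 -m handwheel '[[0.004,0,-0.016,0,0,0,-1],[0.009,-0.001,-0.033,0,0,0,-1],[0.009,-0.001,-0.033,0,0,0,-1]]' >/dev/null; f .4|head -2
python3 -m handwheel '[[0.004,-0.001,-0.016,0,0,0,-1],[0.004,-0.001,-0.016,0,0,0,-1]]'>/dev/null; f .4|head -2
python3 -m handwheel '[[0.005,-0.001,-0.016,0,0,0,-1],[0.005,-0.001,-0.016,0,0,0,-1]]'>/dev/null; f 1.12 1.14 1.16
```

```text
angle 1.0597660523738557 r 0.17053413157076724
tangential force 9.944506756282328 [-2.4662745   5.30261088  9.4638244 ]
angle 1.0787512136680328 r 0.17053621175098185
tangential force 10.569700695232065 [-2.602426    5.78366162 10.05400982]
angle 1.0984554455277828 r 0.1705753534462414
tangential force 9.554934993811727 [-3.28025497  5.98146337  8.75471194]
1.12 [ 0.006 -0.001 -0.017]
1.14 [ 0.012 -0.001 -0.033]
1.16 [ 0.018 -0.002 -0.049]
```

```bash
f(){ python3 lev.py $*; }
python3 -m handwheel '[[0.006,-0.001,-0.016,0,0,0,-1],[0.006,-0.001,-0.016,0,0,0,-1]]' >/dev/null; f .4|head -2
python3 -m handwheel '[[0.006,-0.001,-0.016,0,0,0,-1],[0.006,-0.001,-0.016,0,0,0,-1]]'>/dev/null; f 1.15 1.16 1.18 1.2
```

```text
angle 1.1179636344716652 r 0.17055508944535006
tangential force 9.905987807344387 [-3.12670489  5.70112051  9.17281633]
angle 1.1366530602689084 r 0.17056935016327196
tangential force 12.492714712285945 [-4.40218798  6.07012576 11.43662723]
1.15 [ 0.004 -0.    -0.011]
1.16 [ 0.007 -0.001 -0.019]
1.18 [ 0.014 -0.002 -0.034]
1.2 [ 0.02  -0.002 -0.05 ]
```

```bash
python3 -m handwheel '[[0.005,0,-0.013,0,0,0,-1],[0.005,0,-0.013,0,0,0,-1]]' >/dev/null; python3 lev.py  1.1 1.05 1.0 .95 .9 .85 .8 .75 .7 .65 .6
```

```text
angle 1.1514474822495537 r 0.17057122780118533
tangential force 14.244285730583771 [-4.49378993  6.56541957 13.2474413 ]
1.1 [-0.015  0.002  0.041]
1.05 [-0.027  0.003  0.082]
1.0 [-0.037  0.004  0.123]
0.95 [-0.045  0.005  0.165]
0.9 [-0.051  0.006  0.207]
0.85 [-0.055  0.007  0.249]
0.8 [-0.057  0.007  0.292]
0.75 [-0.057  0.007  0.334]
0.7 [-0.055  0.007  0.376]
0.65 [-0.05   0.006  0.419]
0.6 [-0.044  0.005  0.461]
```

The force now climbs steeply (9.9, 12.5, 14.2 N), which means the lid is home. Easing back up at 0.4 rad/s.

```bash
python3 -m handwheel '[[-0.015,0.002,0.041,0,0,0,-1],[-0.027,0.003,0.082,0,0,0,-1],[-0.037,0.004,0.123,0,0,0,-1],[-0.045,0.005,0.165,0,0,0,-1],[-0.051,0.006,0.207,0,0,0,-1],[-0.055,0.007,0.249,0,0,0,-1],[-0.057,0.007,0.292,0,0,0,-1],[-0.057,0.007,0.334,0,0,0,-1],[-0.055,0.007,0.376,0,0,0,-1],[-0.05,0.006,0.419,0,0,0,-1]]'; python3 lev.py .6 .55 .5 .45 .4 .35 .3 .25 .2 .15
```

```text
time_s: 23.82
tcp_pos: [0.4822, 0.1499, 0.1773]
ee_rot: [3.139, 0.003, 3.025]
force: [2.6, 5.4, 1.7]
width: 0.377
grip_force: 30.0
angle 0.6550142920900085 r 0.16868512487581158
tangential force 1.9672163446645872 [2.63678328 5.38639071 1.73347875]
0.6 [ 0.007 -0.001  0.046]
0.55 [ 0.016 -0.002  0.088]
0.5 [ 0.026 -0.003  0.129]
0.45 [ 0.039 -0.005  0.169]
0.4 [ 0.054 -0.006  0.209]
0.35 [ 0.07  -0.008  0.248]
0.3 [ 0.089 -0.011  0.287]
0.25 [ 0.109 -0.013  0.324]
0.2 [ 0.131 -0.016  0.36 ]
0.15 [ 0.155 -0.018  0.395]
```

```bash
python3 -m handwheel '[[0.007,-0.001,0.042,0,0,0,-1],[0.016,-0.002,0.084,0,0,0,-1],[0.026,-0.003,0.125,0,0,0,-1],[0.039,-0.005,0.165,0,0,0,-1],[0.054,-0.006,0.205,0,0,0,-1],[0.07,-0.008,0.244,0,0,0,-1],[0.088,-0.011,0.283,0,0,0,-1],[0.108,-0.013,0.32,0,0,0,-1],[0.13,-0.016,0.356,0,0,0,-1],[0.13,-0.016,0.356,0,0,0,-1]]'; python3 lev.py .15 .1 .05 0.02 0 -.02
```

```text
time_s: 25.08
tcp_pos: [0.5092, 0.147, 0.2483]
ee_rot: [3.138, 0.004, 3.025]
force: [3.7, 5.9, 0.2]
width: 0.377
grip_force: 30.0
angle 0.19886304049817471 r 0.16768714927183997
tangential force 1.831074801279415 [3.71299373 5.86817703 0.22319904]
0.15 [ 0.023 -0.003  0.034]
0.1 [ 0.049 -0.006  0.068]
0.05 [ 0.077 -0.009  0.1  ]
0.02 [ 0.094 -0.011  0.119]
0.0 [ 0.105 -0.013  0.131]
-0.02 [ 0.117 -0.014  0.143]
```

```bash
python3 -m handwheel '[[0.023,-0.003,0.034,0,0,0,-1],[0.049,-0.006,0.068,0,0,0,-1],[0.077,-0.009,0.1,0,0,0,-1],[0.094,-0.011,0.119,0,0,0,-1],[0.105,-0.013,0.131,0,0,0,-1],[0.105,-0.013,0.131,0,0,0,-1]]'; python3 lev.py 0 -.02
```

```text
time_s: 25.82
tcp_pos: [0.528, 0.145, 0.2721]
ee_rot: [3.138, -0.002, 3.025]
force: [2.4, 8.2, -5.8]
width: 0.38
grip_force: 30.0
angle 0.017673348833458946 r 0.16771061843384133
tangential force -3.193134159688987 [ 2.39008371  8.21014485 -5.75776055]
0.0 [ 0.01  -0.001  0.011]
-0.02 [ 0.022 -0.003  0.023]
```

```bash
python3 -m handwheel '[[0.01,-0.001,0.01,0,0,0,-1],[0.01,-0.001,0.01,0,0,0,-1]]'; python3 lev.py 0
```

```text
time_s: 26.08
tcp_pos: [0.528, 0.1449, 0.2723]
ee_rot: [3.139, -0.008, 3.025]
force: [-0.6, 8.9, -9.3]
width: 0.373
grip_force: 30.0
angle 0.016774364016608034 r 0.16784802763900716
tangential force -7.8582965307055685 [-0.58020687  8.88537638 -9.32234449]
0.0 [ 0.01  -0.001  0.01 ]
```

The lever is hard against its top stop: the force rose with no motion. Releasing slowly, then rising straight up and away.

```bash
python3 -m handwheel '[[-0.01,0,-0.01,0,0,0,-0.1],[-0.01,0,-0.01,0,0,0,0.2],[-0.01,0,-0.01,0,0,0,0.6],[-0.01,0,-0.01,0,0,0,0.6],[-0.01,0,-0.01,0,0,0,0.6],[-0.01,0,0.15,0,0,0,0.6],[-0.01,0,0.35,0,0,0,0.6],[-0.01,0,0.5,0,0,0,0.6],[-0.4,0,0.5,0,0,0,0.6],[-0.8,0,0.5,0,0,0,0.6]]'
python3 - <<'E'
from h import *
save('side','s9.png',(220,130,420,290),4)
for c in('side','top'):
    imaging.read_camera(c)
    for n in('lever_knob','button_pin'):
        for d in nets.tip_of(n,c)[:1]: print(c,n,d)
E
```

```text
time_s: 27.32
tcp_pos: [0.4022, 0.1428, 0.3758]
ee_rot: [3.141, -0.0, 3.024]
force: [-0.2, 0.3, -0.1]
width: 0.8
grip_force: 0.0
side lever_knob {'centre': [0.5281, 0.1492, 0.3087], 'conf': 0.82}
side button_pin {'centre': [0.523, 0.0095, 0.1151], 'conf': 0.97}
top lever_knob {'centre': [0.5285, 0.1422, 0.3121], 'conf': 0.95}
top button_pin {'centre': [0.523, 0.0065, 0.1155], 'conf': 0.62}
```

View pics/s9.png

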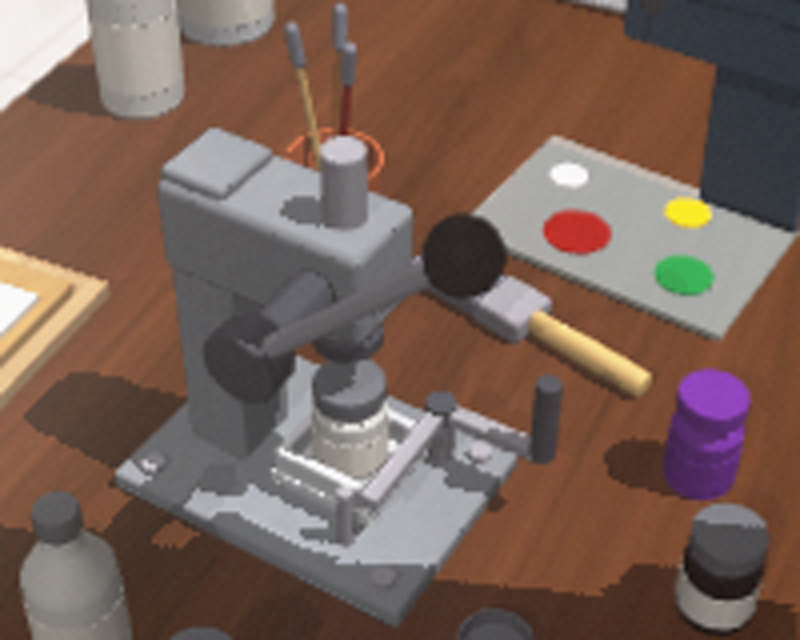

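The lid sits down on the pot at (350,395). The catch bar closes the nest's front from (370,490) to (440,410), the lever is up at (463,255), and the other things are where they were.

```bash
python3 -c "
from rig import arm
print(arm.job_done())"
```

```text
the job is handed in; nothing more can be done
None
```

The job is handed in: I closed the turnbutton against its stop, pulled the lever until the lid was felt fully home, eased it back up over about 3.5 s to its top stop before letting go, and left the other things where they were.

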